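Load a film roll in the unwind stand and lock its spindle

ROBOT

A 6-joint arm with a two-finger parallel gripper is mounted at the origin on a cart in front of the work surface, level with it; the furniture and walls round the work are solid. World frame = base frame: x ahead of the robot, y to its left, z up, the work surface at z = 0. Lengths are in m, angles in rad, forces in N, time in s.
With the tool pointing down it reaches from about 0.275 to 0.75 m from the base axis. Payload 10.2 kg.
Tool frame: the origin (TCP) lies midway between the tips of the shut fingers; the grasp point (between the pads) lies manip.grip_depth behind it (manip.grip_depth is the distance from the TCP to the grasp point, in m); z points along the fingers, y is the line along which they close (so a half turn about z gives the same grasp; the last joint's range is limited). The gripper opens to 88 mm and grips with 3 to 60 N. Pads are 18 mm wide; open, the fingers measure 123 mm over their backs; the gripper's body (75 mm by 187 mm) begins 45 mm behind the grasp point.
Start: joints at [0.98, 0.313, 1.498, -0, 1.331, -0.223], TCP at [0.189, 0.49, 0.239] pointing down, gripper open.
Joint ranges: [-2.94, 2.94], [-0.97, 2.17], [0.19, 2.56], [-1.23, 4.37], [0.02, 3.11], [-2.88, 2.88]. Speed limits (rad/s): [2.39, 2.39, 3.01, 3.14, 3.14, 3.14].

INTERFACE

Orientations are given as a rotation vector (axis times angle).
In Python, from station import manip gives the robot as it stands.
- The arm moves only by the tool move_arm, never from a script. Its argument "targets" is a list of rows, each an object with "angular": the turn, a rotation vector about the tool's x, y, z in units of 5 degrees (1.0 is 5 degrees), a list of three; "offset": the shift along the tool's x, y, z in m, a list of three; "claw": the opening, from 0 (shut) to 1 (fully open). In form: [{"angular": [ax, ay, az], "offset": [tx, ty, tz], "claw": claw}, ...]. A call has 1 to 10 rows; each row shifts and turns the commanded pose from where the row before left it, along the tool's axes as they then stand; what a row does not reach is not made up. A row lasts 1/10 s, in which the tool goes at most 50 mm and 8.59 degrees, less where a joint would pass 70% of its speed; a pose out of reach is approached as far as the arm can. A call is refused whole if a number of a shift passes 0.05 or a number of a turn 1, either way. A call with a gripper value outside its range is refused whole. The fingers move at their own pace and stop on an object; the grip force is fixed at half the most. Time passes only in rows, so rows that do not move let the fingers close. It gives the time, the measured TCP pose, the force, the opening and the grip force at its end, in the units of the state.
- manip.get_obs(): the state, without advancing time (a new reading comes with each control period).
- manip.get_image(name): name is "scene" or "top" or "wrist"; returns a dict with "color" (400x640x3 uint8, red, green, blue), "fx", "fy", "cx", "cy" (pixels), "position" and "rotation" of the camera in the world; the wrist camera has in their place "tool_from_camera" (4x4, takes a point from camera to tool coordinates, whose origin is the TCP and whose axes are the flange's). Camera axes: x right, y up, looking along -z (the intrinsics and any distortion apply to the point x, -y, -z); pixel columns grow to the right and rows downward; lengths in m; the calibration is good to about 2 mm. A picture is of the moment at which its call begins: read the wrist's pose just before it. There is no depth.
- manip.finish_job(): hands the job in; it is judged then, once.
Trained networks look in a picture, given as the dict that the camera call returned (one of the last four; its "shot" number tells which), for a name from the list of things; names that differ only in an ending like _2 or _b are one class to them, and where a whole thing is asked for, a point or a joint stands for the part that bears it (a point fixed in the world has none). Each returns a list of dicts, best first, with "score" (0 to 1); they miss things now and then, are a little off and sometimes report something else, mostly with a low value. They report only what shows in the picture. A call takes as long as a camera call. They do not tell look-alikes from the thing itself.
- manip.regions_of(picture, thing): "mask" (400x640 bool, what is visible of it) and "centre" ([column, row] in pixels, amid what is visible of it).
- manip.spot_point(picture, thing): "centre" ([column, row] in pixels: a listed point, or the origin of a listed thing).
The state is a dict: "time_s": time; "q": joint angles; "dq": joint speeds; "effort": joint torques, N m; "ee_pos": TCP position; "eef_rot": TCP orientation; "force": force on the tool from outside, world axes, zero at the start; "wrist_torque": the same for the moment, N m; "opening": opening from 0.0 (shut) to 1.0 (fully open); "gripper_force": force on a finger pad.
Only numpy, scipy, OpenCV 4.12 (cv2) and the standard library are available. Lean on these libraries where they do the work, as an engineer would, in place of code of your own. Each camera call takes 0.05 s, during which the arm holds its last target. There are 200 camera calls.

TASK

Load the unwind stand: roll the white film roll along the bench, without lifting it, in between the two blue cheeks up the low ramp, until it has dropped in and lies still over the red mark. Then take the orange-handled spindle from its rest and push it all the way home through the near cheek (the one with the yellow-tabbed keeper), the roll's core and the far cheek, and last slide the keeper fully across behind the spindle's flange so that it cannot come out. Leave the stapler, the brass weight and the dropper bottle where they are.

Things in the scene. Friction and masses are not known exactly. Their poses are not given: they have to be found in the camera images.
- stand: two fixed blue cheek plates 6 mm thick, 84 wide (y), 60 high. Origin on the bench midway between; x along the hole axis from near (keeper) to far cheek, z up. Near cheek x -39 to -33 mm, far 33 to 39; 18 mm holes at y = 0, z = 36. 4 mm feet reach x = +-58. The roll comes from +y, up a ramp (0 high at y = 30, 1.5 at y = 11), then drops to y = 0, the red mark, held by a 6 mm stop bar at y = -21.
- hole_near (a point): centre of the near cheek's hole on its outer face, where the spindle enters; same axes as the stand (spindle goes in along +x)
- hole_far (a point): centre of the far cheek's hole on its outer face, 78 mm beyond hole_near along stand x
- film_reel: loose white film roll on a brown core, 72 mm diameter, 50 long, core hole 38, 0.14 to 0.24 kg; lies on its round side at the stand's +y side. Origin at its centre, 36 mm above the bench; x = roll axis (roughly along stand x, either way), y and z turn as it rolls. It rolls freely: pushed or tapped it runs on ahead until something stops it, and pushed slowly it can roll back off the ramp.
- rest: fixed aluminium rest that holds the spindle level: base 84 x 44 x 8 mm, two uprights 8 mm thick, 36 wide, 47 high at x = +-34 mm with 17 mm wide notches open at the top, notch floor 33 mm above the bench; origin on the bench under its centre, x along the notches
- spindle: loose, 148 mm long, 0.12 kg; origin on its axis at the flange's front face, x towards the tip (it may be turned about x). Steel shaft 14 mm diameter, x 0 to 96, last 8 mm tapering to 6; flange 30 diameter, x -4 to 0; neck 12, x -16 to -4; orange handle 20, x -52 to -16. Starts level in the rest, axis 40 mm up, handle overhanging the rest's -x end. Home, the flange touches the near cheek.
- spindle_tip (a point): end of the shaft, x = 96 mm on the spindle's axis
- spindle_grip (a point): middle of the orange handle, x = -34 mm on the spindle's axis, the place to grip it
- keeper (a joint): travel of the sliding keeper in m: 0 open, 0.032 closed at its stop; moves along stand -y with about 1.5 N friction plus damping, stays where left. Steel bar 5 mm thick (at stand x = -49 mm), 43 to 53 mm above the bench; closed, it lies above the spindle's neck between flange and handle.
- keeper_tab (a point): middle of the outer (stand +y) face of the keeper's yellow tab, 58 mm above the bench; tab 16 mm wide (stand x), 8 thick, 43 to 73 mm above the bench; push this face towards stand -y to close; at keeper = 0 it lies at stand y = +84 mm
- stapler: red stapler, 34 x 136 x 46 mm, bystander; origin centre of its underside
- brass_weight: brass-coloured knobbed weight, 33 mm diameter, 50 mm high, bystander; origin centre of its underside
- dropper: brown dropper bottle with black top, 34 mm diameter, 102 mm high, bystander; origin centre of its underside
Mind the look-alikes: they are no part of the job. What is shaped like the film_reel but green is not meant.

How it is judged:
On the way, in this order (a step that is already met when the one before it is completed fails the run):
1. the roll stands still between the cheeks, centred over the mark within 8 mm (along stand y) (y of film_reel in the frame of stand between -0.008 and 0.008 m and x of film_reel in the frame of stand between -0.012 and 0.012 m and linear speed of film_reel below 0.01 m/s), for 0.3 s.
2. the spindle's tip has entered the near cheek's hole (x of spindle_tip in the frame of hole_near between 0.008 and 0.07 m and y of spindle_tip in the frame of hole_near between -0.01 and 0.01 m and z of spindle_tip in the frame of hole_near between -0.01 and 0.01 m), for 0.05 s.
3. the spindle is home: through both cheeks, its flange within 3 mm of the near cheek (x of spindle in the frame of hole_near above -0.003 m and angle between the x axis of spindle and the x axis of stand, either way round below 0.08 rad), for 0.2 s.
At the end, for the whole second after the job is handed in: The roll stands on the bench between the cheeks with its centre within 20 mm of the stand's centre; the spindle passes through both cheeks and the core, its flange within 4.5 mm of the near cheek; the keeper is closed to within 4 mm of its stop (above 0.028 m); everything is at rest (value of joint keeper above 0.028 m and x of spindle in the frame of hole_near above -0.0045 m and distance between spindle and hole_near below 0.007 m and angle between the x axis of spindle and the x axis of stand, either way round below 0.08 rad and x of spindle_tip in the frame of hole_far above 0.008 m and horizontal distance between film_reel and stand below 0.02 m and height (world z) of film_reel below 0.046 m and linear speed of each of film_reel, spindle below 0.02 m/s); the robot touches nothing.
It fails at once if the roll is lifted more than 10 mm off the bench (height (world z) of film_reel above 0.046 m).
It fails at once if the stapler, weight or dropper bottle is moved more than 25 mm (distance of any of stapler, brass_weight, dropper from where it was at the start of the episode above 0.025 m).
It also fails if it takes over 64 s, if anything falls off the work surface, if the arm or the gripper's body presses on something with over 40 N, if the wrist force passes 120 N, or if a joint passes its speed limit or range.

## Working session

There is one attempt and no reset: what is moved stays moved. The work goes in short steps, Python scripts to look and compute and a tool call to move; the robot and the scene stay as the last step left them, time stands still between calls to the robot, and variables do not carry over. Pictures are saved under pics/ and viewed, at most 10 in all, crops included, and the job is handed in when it is done.

Besides the shell and the picture viewer there is one more tool, called after "Call:" as name(argument=value, ...) on one line, values as JSON. move_arm: Moves the arm, as the interface text tells. Its arguments: {"type":"object","properties":{"targets":{"type":"array","items":{"type":"object","properties":{"angular":{"type":"array","items":{"type":"number"}},"offset":{"type":"array","items":{"type":"number"}},"claw":{"type":"number"}}}}},"required":["targets"]}

```bash
mkdir -p pics; ls
cat > h.py <<'E'
import numpy as np, cv2
from scipy.spatial.transform import Rotation as R
from station import manip
def ray(p,c,T=None):
    d=np.array([(c[0]-p["cx"])/p["fx"],-(c[1]-p["cy"])/p["fy"],-1.])
    if "position" in p: Rm=np.array(p["rotation"]);o=np.array(p["position"])
    else:
        M=T@np.array(p["tool_from_camera"]);Rm=M[:3,:3];o=M[:3,3]
    if Rm.shape!=(3,3): Rm=R.from_rotvec(Rm).as_matrix()
    d=Rm@d; return o,d/np.linalg.norm(d)
def tri(rays):
    A=np.zeros((3,3));b=np.zeros(3)
    for o,d in rays:
        P=np.eye(3)-np.outer(d,d);A+=P;b+=P@o
    x=np.linalg.solve(A,b)
    return x,max(np.linalg.norm(np.cross(x-o,d)) for o,d in rays)
def atz(r,z): o,d=r; return o+d*(z-o[2])/d[2]
def toolT(o):
    T=np.eye(4);T[:3,:3]=R.from_rotvec(o["eef_rot"]).as_matrix();T[:3,3]=o["ee_pos"];return T
def save(p,n): cv2.imwrite("pics/"+n,p["color"][:,:,::-1])
E
python3 - <<'E'
from h import *
o=manip.get_obs();print(o,manip.grip_depth)
P={n:manip.get_image(n) for n in ("scene","top")}
for n,p in P.items(): print(n,p["position"],p["rotation"],p["fx"],[k for k in p])
im=np.hstack([cv2.resize(P[n]["color"],(640,400)) for n in P]); 
for n in P: save(P[n],n+"0.png")
for t in ["stand","hole_near","hole_far","film_reel","rest","spindle","spindle_tip","spindle_grip","keeper_tab","stapler","brass_weight","dropper"]:
    for n in P:
        L=manip.spot_point(P[n],t)
        print(t,n,[(np.round(l["centre"],1).tolist(),round(l["score"],2)) for l in L[:3]])
    a,b=[manip.spot_point(P[n],t) for n in P]
    for i in a[:2]:
        for j in b[:2]:
            x,e=tri([ray(P["scene"],i["centre"]),ray(P["top"],j["centre"])])
            print("   ",x.round(4),round(e,4))
E
```

```text
pics
{'time_s': 0.0, 'q': array([ 9.79605813e-01,  3.13440051e-01,  1.49841255e+00, -1.88619898e-05,
        1.33096503e+00, -2.23390827e-01]), 'dq': array([-0.00034957,  0.00065174,  0.00085891,  0.00160287, -0.0024299 ,
       -0.00054902]), 'effort': array([ 3.46988390e-04, -4.02202427e+01, -2.52273810e+01,  6.95570698e-02,
        3.51147680e-02, -1.15359367e-04]), 'ee_pos': array([0.1886496 , 0.48968705, 0.23817538]), 'eef_rot': array([-5.74394776e-01, -3.08815947e+00,  1.77792272e-03]), 'force': array([0.25113039, 0.29526758, 0.08686172]), 'wrist_torque': array([-0.00962114,  0.03167768,  0.02713243]), 'gripper_force': 0.0, 'opening': 1.0000990807557226} 0.0187
scene [-0.10058018 -0.48707893  0.63609083] [ 0.92351471 -0.42223422 -0.83363282] 411.53179392435703 ['color', 'fx', 'fy', 'cx', 'cy', 'position', 'rotation', 'shot']
top [0.46155746 0.05840013 1.01196322] [ 0.04953981 -0.08116237 -1.59222029] 392.1424001022045 ['color', 'fx', 'fy', 'cx', 'cy', 'position', 'rotation', 'shot']
stand scene [([283.3, 208.6], 0.96)]
stand top [([264.5, 201.0], 0.55)]
    [ 0.5602  0.1819 -0.
[... 1216 characters left out ...]
-0.2645  0.046 ] 0.0007
keeper_tab scene [([262.3, 208.6], 0.5), ([284.0, 207.3], 0.47)]
keeper_tab top [([276.1, 236.1], 0.6), ([268.1, 198.0], 0.37)]
    [0.464  0.1507 0.0574] 0.0019
    [0.5411 0.1944 0.0008] 0.0309
    [0.4821 0.1306 0.0595] 0.0249
    [ 0.5638  0.1754 -0.004 ] 0.0013
stapler scene [([437.6, 260.3], 0.93)]
stapler top [([428.3, 173.5], 0.88)]
    [ 0.6214 -0.2484 -0.0097] 0.0001
brass_weight scene [([373.0, 228.2], 0.56), ([385.9, 273.9], 0.23)]
brass_weight top [([364.6, 178.0], 0.71)]
    [ 0.6108 -0.0776  0.0109] 0.0016
    [ 0.6384 -0.1041 -0.1504] 0.0076
dropper scene [([248.9, 182.0], 0.76)]
dropper top [([193.5, 190.2], 0.81)]
    [ 0.595   0.3613 -0.0044] 0.0083
```

Run:
```python
import cv2
a=cv2.imread("pics/top0.png")[140:300,160:480]; cv2.imwrite("pics/topc.png",cv2.resize(a,(800,400),interpolation=cv2.INTER_CUBIC))
a=cv2.imread("pics/scene0.png")[140:320,180:480]; cv2.imwrite("pics/scenec.png",cv2.resize(a,(800,480),interpolation=cv2.INTER_CUBIC))
```

```text
(no output)
```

View pics/topc.png

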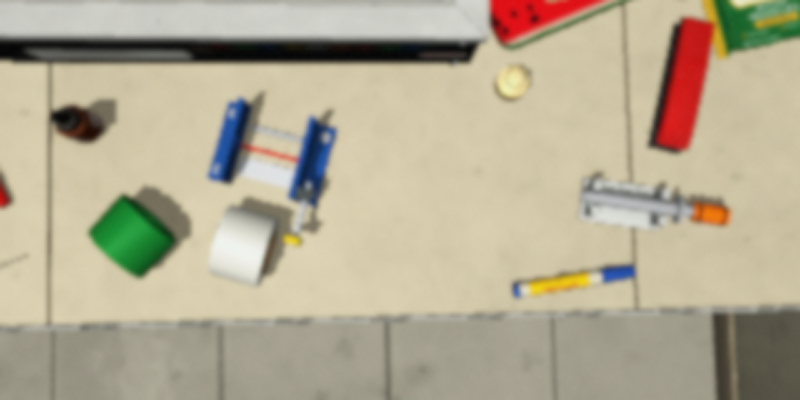

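View pics/scenec.png

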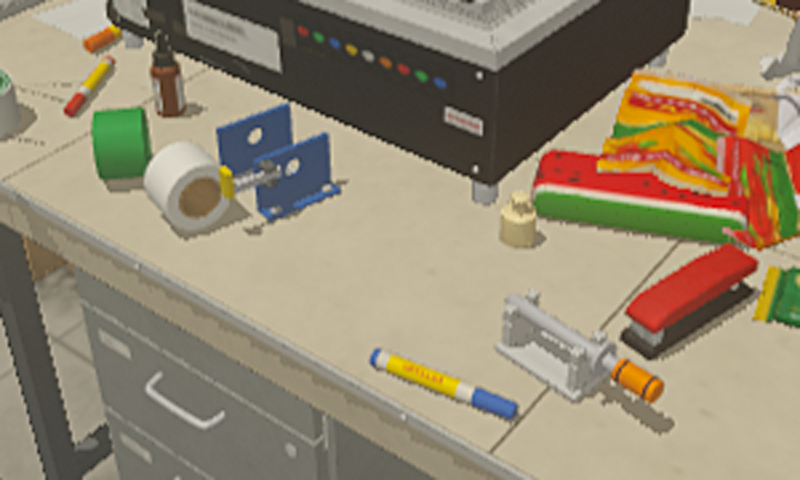

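The white roll is at top px (258,238) and scene px (250,210). The look-alike is the green roll at top (214,234) and scene (226,193). The white one fits the description, and both crops show it right in front of the stand's ramp. The near cheek, with the yellow tab at top px (277,236), is the right-hand one. Next I measure the yaws and the black instrument behind the stand.

Run:
```python
from h import *
P={n:manip.get_image(n) for n in ("scene","top")}
p=P["top"];s=P["scene"]
print("box low corner",tri([ray(s,(366.4,207.5)),ray(p,(350,164))]),"top",tri([ray(s,(366,166)),ray(p,(354,156))]))
for z in (.02,.06,.1): print(z,atz(ray(p,(180,164)),z).round(3),atz(ray(p,(340,164)),z).round(3))
hsv=cv2.cvtColor(p["color"],cv2.COLOR_RGB2HSV)
def lab(m,z,name):
    n,l,st,c=cv2.connectedComponentsWithStats(m.astype(np.uint8))
    for i in range(1,n):
        if st[i,4]<40: continue
        ys,xs=np.where(l==i)
        w=np.array([atz(ray(p,(a,b)),z)[:2] for a,b in zip(xs,ys)],np.float32)
        r=cv2.minAreaRect(w*1000); q=cv2.boxPoints(r)
        e=q[1]-q[0],q[2]-q[1]
        v=max(e,key=np.linalg.norm)
        print(name,st[i,4],c[i].round(1),"ctr",np.round(r[0],1),"size",np.round(r[1],1),"long-axis deg",round(float(np.degrees(np.arctan2(v[1],v[0]))),1))
roi=np.zeros(hsv.shape[:2],bool);roi[165:265,220:310]=1
lab(roi&(hsv[...,0]>100)&(hsv[...,0]<125)&(hsv[...,1]>140),.06,"blue")
for t in ("film_reel","spindle","rest","keeper_tab","stand"):
    for r in manip.regions_of(p,t)[:2]: print(t,round(r["score"],2),end=" ");lab(r["mask"],{"film_reel":.06,"spindle":.04,"rest":.03,"keeper_tab":.06,"stand":.06}[t],"")
red=roi&((hsv[...,0]<8)|(hsv[...,0]>172))&(hsv[...,1]>120);lab(red,.001,"red") 
yel=roi&(hsv[...,0]>20)&(hsv[...,0]<35)&(hsv[...,1]>150)
ys,xs=np.where(yel);print("yellow",xs.mean(),ys.mean(),atz(ray(p,(xs.mean(),ys.mean())),.07))
w=manip.get_image("wrist");print(np.array(w["tool_from_camera"]).round(3),w["fx"])
```

```text
box low corner (array([ 0.6422698 , -0.03742308,  0.03944017]), np.float64(0.0007387550232217506)) top (array([ 0.63692476, -0.03428257,  0.1609535 ]), np.float64(1.795386223449462e-05))
0.02 [0.654 0.394 0.02 ] [ 0.646 -0.013  0.02 ]
0.06 [0.646 0.381 0.06 ] [ 0.638 -0.01   0.06 ]
0.1 [0.638 0.367 0.1  ] [ 0.631 -0.007  0.1  ]
blue 186 [251.8 195.9] ctr [565.  207.3] size [17.1 75.7] long-axis deg -15.4
blue 203 [284.5 203. ] ctr [544.2 126.6] size [23.6 73.3] long-axis deg -14.8
film_reel 0.71  646 [257.3 238. ] ctr [461.6 194.5] size [57.1 68.1] long-axis deg -17.2
film_reel 0.7  673 [212.5 234.8] ctr [471.7 301.8] size [70.3 58.7] long-axis deg 44.5
spindle 0.96  427 [425.8 223.1] ctr [ 490.5 -212. ] size [151.2  28.1] long-axis deg 82.7
spindle 0.74  1089 [269.8 204. ] ctr [534.3 172.6] size [112.4 127.4] long-axis deg -15.9
rest 0.84  163 [409.2 215.4] ctr [ 509.8 -185.2] size [86.9 13. ] long-axis deg 81.9
 230 [407.7 226.7] ctr [ 481.7 -179.8] size [89.3 18.1] long-axis deg 80.6
rest 0.45  251 [190.7 189.5] ctr [587.2 364.1] size [52.6 35.6] long-axis deg 70.3
stand 0.7  1006 [270.5 204.6] ctr [532.3 168.8] size [111.8 123.6] long-axis deg -15.8
stand 0.35  692 [257.3 238.4] ctr [461.  194.3] size [59.8 70.4] long-axis deg -17.2
yellow 275.9375 235.3125 [0.4672063  0.14845794 0.07      ]
[[ 0.001  0.949  0.316  0.082]
 [ 1.    -0.001 -0.    -0.001]
 [-0.     0.316 -0.949 -0.147]
 [ 0.     0.     0.     1.   ]] 302.2254906178579
```

Call:
move_arm(targets=[{"offset": [-0.03,-0.02,0],"angular": [0,0,-0.1],"claw": 0},{"offset": [-0.03,-0.02,0],"angular": [0,0,-0.1],"claw": 0},{"offset": [-0.03,-0.02,0],"angular": [0,0,-0.2],"claw": 0},{"offset": [-0.03,-0.02,0],"angular": [0,0,-0.2],"claw": 0},{"offset": [-0.03,-0.02,0],"angular": [0,0,-0.2],"claw": 0},{"offset": [-0.03,-0.02,0],"angular": [0,0,-0.2],"claw": 0},{"offset": [-0.03,-0.02,0],"angular": [0,0,-0.2],"claw": 0},{"offset": [-0.03,-0.02,0],"angular": [0,0,0],"claw": 0},{"offset": [-0.03,-0.02,0],"claw": 0},{"offset": [0,0,0],"claw": 0}])

```text
validation failed for argument at $.ta...
```

Call:
move_arm(targets=[{"angular": [0,0,-0.1],"offset": [-0.03,-0.02,0],"claw": 0},{"angular": [0,0,-0.1],"offset": [-0.03,-0.02,0],"claw": 0},{"angular": [0,0,-0.2],"offset": [-0.03,-0.02,0],"claw": 0},{"angular": [0,0,-0.2],"offset": [-0.03,-0.02,0],"claw": 0},{"angular": [0,0,-0.2],"offset": [-0.03,-0.02,0],"claw": 0},{"angular": [0,0,-0.2],"offset": [-0.03,-0.02,0],"claw": 0},{"angular": [0,0,-0.2],"offset": [-0.03,-0.02,0],"claw": 0},{"angular": [0,0,0],"offset": [-0.03,-0.02,0],"claw": 0},{"angular": [0,0,0],"offset": [-0.03,-0.02,0],"claw": 0},{"angular": [0,0,0],"offset": [0,0,0],"claw": 0}])

```text
time_s: 3.9
ee_pos: [0.3918, 0.233, 0.2387]
eef_rot: [0.418, 3.113, -0.001]
force: [0.7, 0.4, 0.4]
opening: 0.113
gripper_force: 0.0
```

Run:
```python
from h import *
o=manip.get_obs();T=toolT(o);print(T.round(3))
w=manip.get_image("wrist");save(w,"w1.png");np.savez("w1.npz",T=T)
for t,z in (("stand",0),("hole_near",.036),("hole_far",.036),("film_reel",.036),("keeper_tab",.058)):
    for l in manip.spot_point(w,t)[:3]: print(t,np.round(l["centre"],1),round(l["score"],2),atz(ray(w,l["centre"],T),z).round(4))
```

```text
[[-0.965  0.264  0.001  0.392]
 [ 0.264  0.965 -0.001  0.233]
 [-0.001 -0.    -1.     0.239]
 [ 0.     0.     0.     1.   ]]
stand [313.  277.4] 0.9 [0.5574 0.1777 0.    ]
hole_near [335.3 297.1] 0.68 [0.5728 0.2059 0.036 ]
hole_far [338.6 294.8] 0.95 [0.5703 0.2112 0.036 ]
film_reel [305.5 227.4] 0.97 [0.4615 0.1954 0.036 ]
film_reel [395.3 217.6] 0.71 [0.4781 0.3074 0.036 ]
keeper_tab [267.5 246.6] 0.59 [0.4644 0.1476 0.058 ]
```

View pics/w1.png

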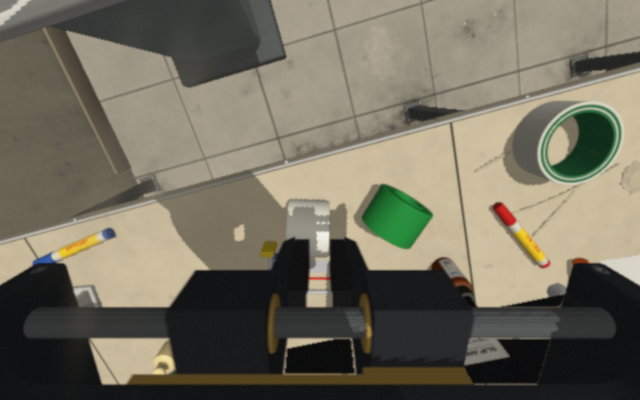

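The wrist view shows the white roll at (307,225), the tab at (268,248) and the red mark at (318,278). The fingers hide part of the stand, so I go forward to see it clear.

Call:
move_arm(targets=[{"angular": [0,0,0],"offset": [-0.025,-0.01,0],"claw": 0},{"angular": [0,0,0],"offset": [-0.025,-0.01,0],"claw": 0},{"angular": [0,0,0],"offset": [-0.025,-0.01,0],"claw": 0},{"angular": [0,0,0],"offset": [-0.025,-0.01,0],"claw": 0},{"angular": [0,0,0],"offset": [-0.01,0,0],"claw": 0},{"angular": [0,0,0],"offset": [0,0,0],"claw": 0},{"angular": [0,0,0],"offset": [0,0,0],"claw": 0}])

```text
time_s: 4.9
ee_pos: [0.4848, 0.1691, 0.2386]
eef_rot: [-0.41, -3.114, -0.0]
force: [-0.5, 0.7, -0.4]
opening: 0.005
gripper_force: 0.0
```

Run:
```python
from h import *
o=manip.get_obs();T=toolT(o);print(T.round(3)[:3,3],o["q"].round(2),o["time_s"])
w=manip.get_image("wrist");save(w,"w2.png");np.savez("w2.npz",T=T,M=w["tool_from_camera"],c=[w[k] for k in("fx","fy","cx","cy")])
for t,z in (("stand",0),("hole_near",.036),("hole_far",.036),("film_reel",.036),("keeper_tab",.058)):
    for l in manip.spot_point(w,t)[:3]: print(t,np.round(l["centre"],1),round(l["score"],2),atz(ray(w,l["centre"],T),z).round(4))
a=w["color"][100:330,190:460,::-1];cv2.imwrite("pics/w2c.png",cv2.resize(a,(704,600),interpolation=cv2.INTER_CUBIC))
```

```text
[0.485 0.169 0.239] [ 0.11  0.29  1.53  0.    1.32 -1.2 ] 4.9
stand [339.2 209.9] 0.83 [0.5565 0.1777 0.    ]
hole_near [306.3 221.8] 0.95 [0.5473 0.1351 0.036 ]
hole_near [367.2 223.5] 0.72 [0.5693 0.2084 0.036 ]
hole_far [365.5 222.3] 0.83 [0.5671 0.2067 0.036 ]
film_reel [435.6 131.4] 0.69 [0.4777 0.3076 0.036 ]
film_reel [338.  141.5] 0.6 [0.4601 0.1975 0.036 ]
keeper_tab [299.2 160.1] 0.89 [0.4654 0.1509 0.058 ]
```

View pics/w2c.png

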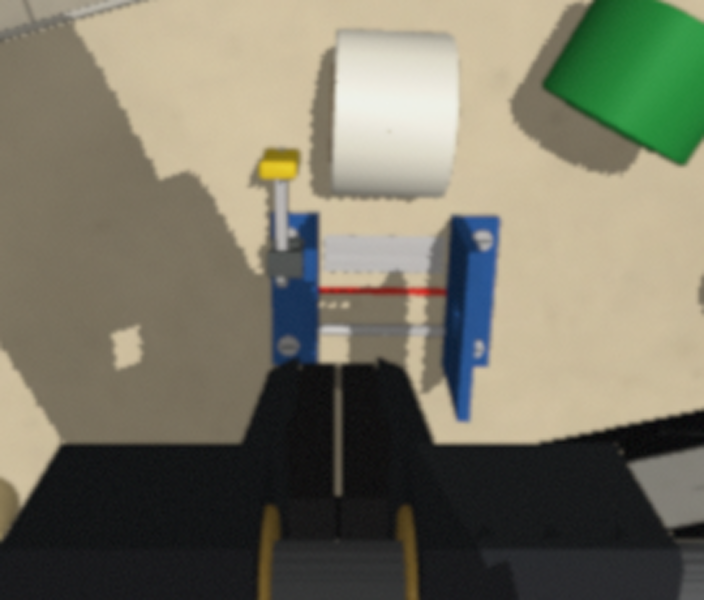

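Run:
```python
from h import *
d=np.load("w2.npz");fx,fy,cx,cy=d["c"];w=dict(fx=fx,fy=fy,cx=cx,cy=cy,tool_from_camera=d["M"]);T=d["T"]
g=lambda x,y,z:atz(ray(w,(190+x*270/704,100+y*230/600),T),z)
def inst(n,p,c=np.array([.5568,.1765]),yaw=np.radians(75)):
    X=np.array([np.cos(yaw),np.sin(yaw)]);Y=np.array([-X[1],X[0]]);v=p[:2]-c;print(n,p.round(4),"stand",(v@X).round(4),(v@Y).round(4))
inst("redL",g(320,290,.0));inst("redR",g(447,292,.0));inst("barL",g(322,330,.006));inst("barR",g(445,331,.006))
inst("rampL",g(322,237,.0));inst("rampR",g(447,237,0))
inst("farTopNear",g(452,217,.06));inst("farTopEnd",g(457,417,.06)); inst("nearTop",g(318,214,.06))
inst("tabL",g(263,152,.073));inst("tabR",g(298,152,.073))
for y in (60,110,160): inst("rollL",g(334,y,.072));inst("rollR",g(458,y,.072))
inst("roll front",g(395,198,.03));inst("roll back",g(395,30,.05))
```

```text
redL [0.5489 0.1422 0.    ] stand -0.0352 -0.0013
redR [0.5672 0.2064 0.    ] stand 0.0315 -0.0024
barL [0.5687 0.138  0.006 ] stand -0.0341 -0.0215
barR [0.586  0.2003 0.006 ] stand 0.0306 -0.022
rampL [0.5211 0.1509 0.    ] stand -0.034 0.0279
rampR [0.5376 0.2129 0.    ] stand 0.0302 0.0279
farTopNear [0.5088 0.2133 0.06  ] stand 0.0231 0.0559
farTopEnd [0.6047 0.1948 0.06  ] stand 0.03 -0.0415
nearTop [0.4927 0.158  0.06  ] stand -0.0344 0.0572
tabL [0.4585 0.1448 0.073 ] stand -0.056 0.0867
tabR [0.4622 0.1584 0.073 ] stand -0.042 0.0867
rollL [0.4312 0.1817 0.072 ] stand -0.0275 0.1227
rollR [0.4436 0.2282 0.072 ] stand 0.0206 0.1227
rollL [0.4498 0.1767 0.072 ] stand -0.0275 0.1034
rollR [0.4625 0.2241 0.072 ] stand 0.0216 0.1034
rollL [0.4693 0.1715 0.072 ] stand -0.0275 0.0833
rollR [0.4822 0.2199 0.072 ] stand 0.0226 0.0833
roll front [0.5025 0.1918 0.03  ] stand 0.0007 0.0564
roll back [0.4278 0.2084 0.05  ] stand -0.0025 0.1328
```

Call:
move_arm(targets=[{"angular": [0,0,0],"offset": [0.025,0.005,0],"claw": 0},{"angular": [0,0,0],"offset": [0.025,0.005,0],"claw": 0},{"angular": [0,0,0],"offset": [0.025,0.005,0],"claw": 0},{"angular": [0,0,0],"offset": [0.025,0.01,0.01],"claw": 0},{"angular": [0,0,0],"offset": [0,0,0.035],"claw": 0},{"angular": [0,0,0],"offset": [0,0,0.035],"claw": 0},{"angular": [0,0,0],"offset": [0,0,0.035],"claw": 0},{"angular": [0,0,0],"offset": [0,0,0.035],"claw": 0},{"angular": [0,0,0],"offset": [0,0,0.035],"claw": 0},{"angular": [0,0,0],"offset": [0,0,0.02],"claw": 0}])

```text
time_s: 6.2
ee_pos: [0.3944, 0.2182, 0.0317]
eef_rot: [-0.412, -3.112, 0.001]
force: [0.9, 0.2, -0.2]
opening: 0.007
gripper_force: 0.0
```

```bash
cat >> h.py <<'E'
S=np.array([.5578,.1744]);YAW=np.radians(74.7)
X=np.array([np.cos(YAW),np.sin(YAW)]);Y=np.array([-X[1],X[0]])
def st(p): v=np.asarray(p)[:2]-S; return np.array([v@X,v@Y,p[2]]).round(4)
E
python3 - <<'E'
from h import *
o=manip.get_obs();T=toolT(o);print(o["ee_pos"].round(4),st(o["ee_pos"]),T[:3,:3].round(3),o["force"].round(1))
w=manip.get_image("wrist");t=manip.get_image("top")
for l in manip.spot_point(w,"film_reel")[:2]: print("w",st(atz(ray(w,l["centre"],T),.036)),l["score"])
for l in manip.spot_point(t,"film_reel")[:2]: print("t",st(atz(ray(t,l["centre"]),.036)),l["score"])
E
```

```text
[0.3944 0.2182 0.0317] [-0.0009  0.1692  0.0317] [[-0.966  0.26  -0.002]
 [ 0.26   0.966 -0.001]
 [ 0.002 -0.001 -1.   ]] [ 0.9  0.2 -0.2]
w [0.1077 0.1117 0.036 ] 0.9
w [-0.0036  0.0964  0.036 ] 0.89
t [-0.0005  0.1066  0.036 ] 0.66
t [0.1044 0.1208 0.036 ] 0.63
```

Call:
move_arm(targets=[{"angular": [0,0,0],"offset": [-0.008,0,0.004],"claw": 0},{"angular": [0,0,0],"offset": [-0.01,0,0.004],"claw": 0},{"angular": [0,0,0],"offset": [-0.012,0,0],"claw": 0},{"angular": [0,0,0],"offset": [-0.012,0,0],"claw": 0},{"angular": [0,0,0],"offset": [-0.013,0,0],"claw": 0},{"angular": [0,0,0],"offset": [-0.013,0,0],"claw": 0},{"angular": [0,0,0],"offset": [-0.013,0,0],"claw": 0},{"angular": [0,0,0],"offset": [-0.013,0,0],"claw": 0},{"angular": [0,0,0],"offset": [-0.013,0,0],"claw": 0},{"angular": [0,0,0],"offset": [-0.013,0,0],"claw": 0}])

```text
time_s: 7.4
ee_pos: [0.5127, 0.1866, 0.0258]
eef_rot: [0.412, 3.114, 0.0]
force: [-0.1, 0.2, -0.6]
opening: 0.005
gripper_force: 0.0
```

Run:
```python
from h import *
o=manip.get_obs();T=toolT(o);print(o["ee_pos"].round(4),st(o["ee_pos"]),o["force"].round(1),o["time_s"])
s=manip.get_image("scene");t=manip.get_image("top")
for k,v in dict(s=s,t=t).items():
  for l in manip.spot_point(v,"film_reel")[:2]: print(k,st(atz(ray(v,l["centre"]),.036)),l["score"])
```

```text
[0.5127 0.1866 0.0258] [-0.0002  0.0467  0.0258] [-0.1  0.2 -0.6] 7.4
s [0.116  0.1117 0.036 ] 0.96
s [-0.0035 -0.0033  0.036 ] 0.54
t [0.0964 0.1117 0.036 ] 0.55
t [-0.0018 -0.0019  0.036 ] 0.46
```

Call:
move_arm(targets=[{"angular": [0,0,0],"offset": [0.01,0,0],"claw": 0},{"angular": [0,0,0],"offset": [0.025,0,-0.01],"claw": 0},{"angular": [0,0,0],"offset": [0,0,-0.045],"claw": 0},{"angular": [0,0,0],"offset": [0,0,-0.045],"claw": 0},{"angular": [0,0,0],"offset": [0,0,-0.045],"claw": 0},{"angular": [0,0,0],"offset": [-0.01,-0.045,-0.045],"claw": 0},{"angular": [0,0,0],"offset": [-0.01,-0.045,0],"claw": 0.5},{"angular": [0,0,0],"offset": [-0.01,-0.045,0],"claw": 0.5},{"angular": [0,0,0],"offset": [-0.01,-0.045,0],"claw": 0.5},{"angular": [0,0,0],"offset": [-0.01,-0.045,0],"claw": 0.5}])

```text
time_s: 8.6
ee_pos: [0.4665, -0.0247, 0.2056]
eef_rot: [0.411, 3.115, 0.0]
force: [1.1, 0.8, -0.2]
opening: 0.343
gripper_force: 0.0
```

Call:
move_arm(targets=[{"angular": [0,0,1],"offset": [-0.01,-0.045,0],"claw": 0.5},{"angular": [0,0,1],"offset": [-0.01,-0.045,0],"claw": 0.5},{"angular": [0,0,1],"offset": [-0.01,-0.04,0],"claw": 0.5},{"angular": [0,0,1],"offset": [-0.02,-0.04,0],"claw": 0.5},{"angular": [0,0,1],"offset": [-0.02,-0.02,0],"claw": 0.5},{"angular": [0,0,1],"offset": [-0.01,-0.01,0],"claw": 0.5},{"angular": [0,0,1],"offset": [0,0,0],"claw": 0.5},{"angular": [0,0,1],"offset": [0,0,0],"claw": 0.5},{"angular": [0,0,1],"offset": [0,0,0],"claw": 0.5},{"angular": [0,0,1],"offset": [0,0,0],"claw": 0.5}])

```text
time_s: 9.6
ee_pos: [0.4547, -0.2415, 0.2054]
eef_rot: [-1.693, -2.645, -0.0]
force: [0.3, 0.6, 0.6]
opening: 0.5
gripper_force: 0.0
```

Call:
move_arm(targets=[{"angular": [0,0,1],"offset": [0,0,0],"claw": 0.5},{"angular": [0,0,1],"offset": [0,0,0],"claw": 0.5},{"angular": [0,0,1],"offset": [0,0,0],"claw": 0.5},{"angular": [0,0,1],"offset": [0,0,0],"claw": 0.5},{"angular": [0,0,1],"offset": [0,0,0],"claw": 0.5},{"angular": [0,0,1],"offset": [0,0,0],"claw": 0.5},{"angular": [0,0,0.4],"offset": [0,0,0],"claw": 0.5},{"angular": [0,0,0],"offset": [0,0,0],"claw": 0.5}])

```text
time_s: 10.4
ee_pos: [0.4548, -0.2416, 0.2055]
eef_rot: [-2.353, -2.08, 0.0]
force: [0.2, 0.4, -0.1]
opening: 0.503
gripper_force: 0.0
```

Run:
```python
from h import *
o=manip.get_obs();T=toolT(o);print(o["ee_pos"].round(4),T[:3,:3].round(3),o["q"].round(2),o["time_s"])
w=manip.get_image("wrist");save(w,"w3.png")
np.savez("w3.npz",T=T,M=w["tool_from_camera"],c=[w[k] for k in("fx","fy","cx","cy")])
for t in ("spindle","spindle_tip","spindle_grip","rest"):
    for l in manip.spot_point(w,t)[:2]: print(t,np.round(l["centre"],1),round(l["score"],2),atz(ray(w,l["centre"],T),.04 if t!="rest" else 0).round(4))
t=manip.get_image("top")
for l in manip.spot_point(t,"film_reel")[:2]: print("t",st(atz(ray(t,l["centre"]),.036)),l["score"])
```

```text
[ 0.4548 -0.2416  0.2055] [[ 0.123  0.992 -0.   ]
 [ 0.992 -0.123  0.   ]
 [ 0.    -0.    -1.   ]] [-0.72  0.32  1.58  0.    1.24 -0.59] 10.4
spindle [348.3 161.6] 0.58 [ 0.4871 -0.2304  0.04  ]
spindle_tip [354.5  61.5] 0.68 [ 0.5018 -0.1349  0.04  ]
spindle_grip [346.4 193.6] 0.95 [ 0.4818 -0.2654  0.04  ]
rest [345.  112.7] 0.65 [ 0.4914 -0.1831  0.    ]
t [-0.0092  0.0021  0.036 ] 0.88
t [0.1022 0.1167 0.036 ] 0.83
```

View pics/w3.png

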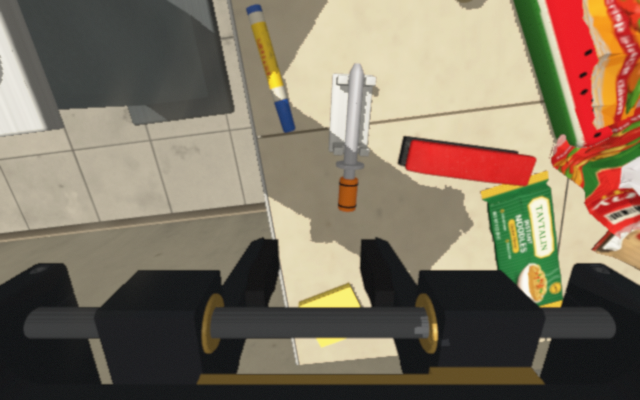

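```bash
cat >> h.py <<'E'
def goalR(yaw,phi,tw):
    a=np.radians(yaw);Xs=np.array([np.cos(a),np.sin(a),0]);Z=np.array([0,0,1.]);f=np.radians(phi)
    x=np.cos(f)*Xs+np.sin(f)*Z; z=np.sin(f)*Xs-np.cos(f)*Z
    return R.from_rotvec(np.radians(tw)*Xs)*R.from_matrix(np.c_[x,np.cross(z,x),z])
E
python3 - <<'E'
from h import *
d=np.load("w3.npz");fx,fy,cx,cy=d["c"];w=dict(fx=fx,fy=fy,cx=cx,cy=cy,tool_from_camera=d["M"]);T=d["T"]
t=manip.get_image("top");s=manip.get_image("scene")
for n,a,b,c in (("grip",(419.8,279.1),(443.6,224.1),(346.4,193.6)),("tip",(370.9,249.2),(394.2,219),(354.5,61.5)),("org",(406.4,275.7),(428,224.1),(348.3,161.6))):
    print(n,tri([ray(s,a),ray(t,b),ray(w,c,T)]),tri([ray(t,b),ray(w,c,T)]))
G=goalR(81.7,40,-12);C=R.from_matrix(T[:3,:3])
print("rotvec units",np.degrees((C.inv()*G).as_rotvec())/5, G.as_matrix().round(3))
p=np.array([.4818,-.2655,.04])
tcp=p+.0187*G.as_matrix()[:,2];pre=tcp-.07*G.as_matrix()[:,2]
print("tcp",tcp,"pre",pre,"offset in current tool",C.inv().apply(pre-T[:3,3]),"goal eef_rot",G.as_rotvec())
hsv=cv2.cvtColor(cv2.imread("pics/w3.png"),cv2.COLOR_BGR2HSV)
m=(hsv[...,0]>5)&(hsv[...,0]<18)&(hsv[...,1]>180);m[:160]=0;m[220:]=0;m[:,:330]=0;m[:,365:]=0
ys,xs=np.where(m);print(xs.mean(),ys.mean(),ys.min(),ys.max(),atz(ray(w,(xs.mean(),ys.mean()),T),.046))
E
```

```text
grip (array([ 0.48393971, -0.2641304 ,  0.04677897]), np.float64(0.002693760796668888)) (array([ 0.48867601, -0.30768946, -0.0858419 ]), np.float64(0.0002037452056291444))
tip (array([ 0.50070816, -0.1389863 ,  0.05066648]), np.float64(0.0031966484899696554)) (array([ 0.49931364, -0.13725112,  0.06622882]), np.float64(0.0006825328916846762))
org (array([ 0.48807602, -0.23169955,  0.03364862]), np.float64(0.0034023979280492947)) (array([ 0.48823499, -0.23648224,  0.00958193]), np.float64(0.001214696087643622))
rotvec units [-2.39237134  7.94059311 -0.60068976] [[-0.022  0.968  0.25 ]
 [ 0.777 -0.141  0.613]
 [ 0.629  0.208 -0.749]]
tcp [ 0.48648233 -0.25403572  0.02598801] pre [ 0.4689549  -0.29695015  0.07843932] offset in current tool [-0.05320822  0.02092971  0.12704104] goal eef_rot [-1.96574644 -1.83570513 -0.92471621]
347.23564356435645 194.36633663366337 178 210 [ 0.48225575 -0.26432775  0.046     ]
```

Call:
move_arm(targets=[{"angular": [-0.27,0.88,-0.07],"offset": [0,0,0],"claw": 0.5},{"angular": [-0.27,0.88,-0.07],"offset": [0,0,0],"claw": 0.5},{"angular": [-0.27,0.88,-0.07],"offset": [0,0,0],"claw": 0.5},{"angular": [-0.27,0.88,-0.07],"offset": [0,0,0],"claw": 0.5},{"angular": [-0.27,0.88,-0.07],"offset": [0,0,0],"claw": 0.5},{"angular": [-0.27,0.88,-0.07],"offset": [0,0,0],"claw": 0.5},{"angular": [-0.27,0.88,-0.07],"offset": [0,0,0],"claw": 0.5},{"angular": [-0.27,0.88,-0.07],"offset": [0,0,0],"claw": 0.5},{"angular": [-0.25,0.9,-0.04],"offset": [0,0,0],"claw": 0.5},{"angular": [0,0,0],"offset": [0,0,0],"claw": 0.5}])

```text
time_s: 11.85
ee_pos: [0.4546, -0.2433, 0.2045]
eef_rot: [-1.966, -1.833, -0.927]
force: [-0.3, -0.3, 0.5]
opening: 0.497
gripper_force: 0.0
```

Run:
```python
from h import *
o=manip.get_obs();T=toolT(o);C=R.from_matrix(T[:3,:3]);print(o["ee_pos"].round(4),o["q"].round(2),o["time_s"])
G=goalR(81.7,40,-12);print("rot err units",(np.degrees((C.inv()*G).as_rotvec())/5).round(3))
p=np.array([.4828,-.2650,.041]);M=G.as_matrix()
tcp=p+.0187*M[:,2];pre=tcp-.06*M[:,2]
print("offset to pre",C.inv().apply(pre-T[:3,3]).round(4),"pre",pre.round(3))
```

```text
[ 0.4546 -0.2433  0.2045] [-1.    0.47  1.53  0.58  1.6  -1.05] 11.85
rot err units [ 0.013 -0.021 -0.019]
offset to pre [-0.1204 -0.0035  0.0748] pre [ 0.472 -0.29   0.072]
```

Call:
move_arm(targets=[{"angular": [0,0,0],"offset": [-0.03,-0.001,0.018],"claw": 0.5},{"angular": [0,0,0],"offset": [-0.03,-0.001,0.019],"claw": 0.5},{"angular": [0,0,0],"offset": [-0.03,-0.001,0.019],"claw": 0.5},{"angular": [0,0,0],"offset": [-0.03,-0.0005,0.019],"claw": 0.5},{"angular": [0,0,0],"offset": [0,0,0],"claw": 0.5},{"angular": [0,0,0],"offset": [0,0,0],"claw": 0.5}])

```text
time_s: 12.45
ee_pos: [0.4735, -0.2891, 0.0742]
eef_rot: [-1.966, -1.838, -0.925]
force: [-0.7, 0.6, 1.0]
opening: 0.498
gripper_force: 0.0
```

Run:
```python
from h import *
o=manip.get_obs();T=toolT(o);C=R.from_matrix(T[:3,:3]);print(o["ee_pos"].round(4),o["time_s"])
w=manip.get_image("wrist");save(w,"w4.png")
for t in ("spindle","spindle_tip","spindle_grip"):
    for l in manip.spot_point(w,t)[:2]: print(t,np.round(l["centre"],1),round(l["score"],2),atz(ray(w,l["centre"],T),.04).round(4))
G=goalR(81.7,40,-12);M=G.as_matrix();tcp=np.array([.4828,-.2650,.041])+.0187*M[:,2]
print("offset to grasp",C.inv().apply(tcp-T[:3,3]).round(4))
hsv=cv2.cvtColor(w["color"],cv2.COLOR_RGB2HSV)
m=(hsv[...,0]>5)&(hsv[...,0]<18)&(hsv[...,1]>170);m[:,:230]=0;m[:,430:]=0
n,l,s,c=cv2.connectedComponentsWithStats(m.astype(np.uint8));print([(s[i].tolist(),c[i].round(1).tolist()) for i in range(1,n) if s[i,4]>40])
```

```text
[ 0.4735 -0.2891  0.0742] 12.45
spindle [315.5 182.2] 0.8 [ 0.4865 -0.2325  0.04  ]
spindle_tip [320.3  76.1] 0.92 [ 0.5042 -0.1354  0.04  ]
spindle_tip [315.4 179.1] 0.15 [ 0.4867 -0.2301  0.04  ]
spindle_grip [316.7 224.5] 0.97 [ 0.4829 -0.264   0.04  ]
offset to grasp [-0.0023 -0.0013  0.0607]
[([303, 198, 28, 43, 1070], [316.7, 219.3]), ([302, 240, 29, 14, 333], [315.8, 246.6])]
```

View pics/w4.png

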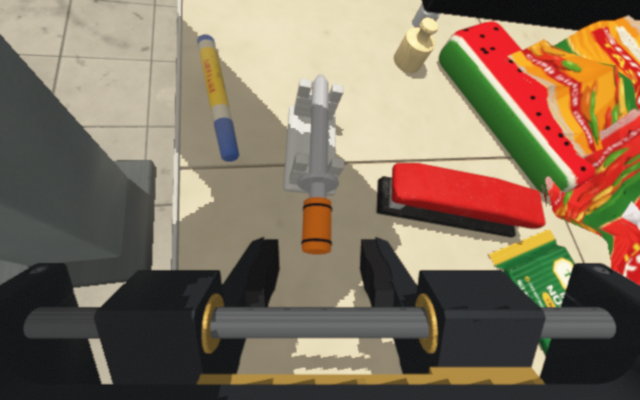

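Call:
move_arm(targets=[{"angular": [0,0,0],"offset": [-0.001,-0.0005,0.02],"claw": 0.5},{"angular": [0,0,0],"offset": [-0.001,-0.0005,0.02],"claw": 0.5},{"angular": [0,0,0],"offset": [0,0,0.014],"claw": 0.5},{"angular": [0,0,0],"offset": [0,0,0.006],"claw": 0.5},{"angular": [0,0,0],"offset": [0,0,0],"claw": 0.5},{"angular": [0,0,0],"offset": [0,0,0],"claw": 0.1},{"angular": [0,0,0],"offset": [0,0,0],"claw": 0.1},{"angular": [0,0,0],"offset": [0,0,0],"claw": 0.1},{"angular": [0,0,0],"offset": [0,0,0],"claw": 0.1}])

```text
time_s: 13.55
ee_pos: [0.4875, -0.2544, 0.0271]
eef_rot: [-1.967, -1.837, -0.926]
force: [-0.9, -0.1, -0.4]
opening: 0.217
gripper_force: 30.0
```

Run:
```python
from h import *
o=manip.get_obs();T=toolT(o);print(o["ee_pos"].round(4),o["time_s"],o["opening"],o["gripper_force"],o["force"].round(1))
print("grasp pt",(T[:3,3]-.0187*T[:3,2]).round(4))
```

```text
[ 0.4875 -0.2544  0.0271] 13.55 0.21657882496619243 29.995643757283688 [-0.9 -0.1 -0.4]
grasp pt [ 0.4828 -0.2659  0.0411]
```

Call:
move_arm(targets=[{"angular": [0,0,0],"offset": [0.0063,0.0021,-0.0075],"claw": 0.1},{"angular": [0,0,0],"offset": [0.0126,0.0042,-0.015],"claw": 0.1},{"angular": [0,0,0],"offset": [0.0126,0.0042,-0.015],"claw": 0.1},{"angular": [-0.3,-0.1,0.345],"offset": [0.0126,0.0042,-0.015],"claw": 0.1},{"angular": [-0.3,-0.1,0.345],"offset": [0,0,0],"claw": 0.1},{"angular": [-0.27,-0.09,0.345],"offset": [0,0,0],"claw": 0.1},{"angular": [0,0,0],"offset": [0,0,0],"claw": 0.1}])

```text
time_s: 14.25
ee_pos: [0.4869, -0.2535, 0.0962]
eef_rot: [-2.097, -1.731, -0.96]
force: [0.5, 0.6, -1.3]
opening: 0.216
gripper_force: 30.0
```

Run:
```python
from h import *
o=manip.get_obs();T=toolT(o);C=R.from_matrix(T[:3,:3]);print(o["ee_pos"].round(4),o["time_s"],o["opening"],o["force"].round(1))
w=manip.get_image("wrist");g=T[:3,3]-.0187*T[:3,2];print("grasp",g,st(g))
for t in ("spindle","spindle_tip"):
    for l in manip.spot_point(w,t)[:1]: print(t,np.round(l["centre"],1),round(l["score"],2),atz(ray(w,l["centre"],T),g[2]).round(4))
G=goalR(np.degrees(YAW),40,-12);print("rot err units",(np.degrees((C.inv()*G).as_rotvec())/5).round(3))
tgt=np.r_[S+X*(-.180),g[2]];print("offset to prehole at height",C.inv().apply(tgt-g).round(4), "tool axes XYZ stand:",C.inv().apply(np.r_[X,0]).round(3),C.inv().apply(np.r_[Y,0]).round(3),C.inv().apply([0,0,1]).round(3))
```

```text
[ 0.4869 -0.2535  0.0962] 14.25 0.21631044302000837 [ 0.5  0.6 -1.3]
grasp [ 0.48084902 -0.26435233  0.11023889] [-0.4435 -0.0416  0.1102]
spindle [320.  207.3] 0.72 [ 0.4904 -0.2321  0.1102]
spindle_tip [320.9  66.7] 0.6 [ 0.5165 -0.1389  0.1102]
rot err units [-0.    -0.01  -0.003]
offset to prehole at height [ 0.2073 -0.0407  0.1629] tool axes XYZ stand: [ 0.765 -0.     0.643] [ 0.134 -0.978 -0.159] [ 0.629  0.208 -0.749]
```

Call:
move_arm(targets=[{"angular": [0,0,0],"offset": [0.015,-0.003,0.012],"claw": 0.1},{"angular": [0,0,0],"offset": [0.03,-0.006,0.0235],"claw": 0.1},{"angular": [0,0,0],"offset": [0.032,-0.0063,0.025],"claw": 0.1},{"angular": [0,0,0],"offset": [0.032,-0.0063,0.025],"claw": 0.1},{"angular": [0,0,0],"offset": [0.032,-0.0063,0.025],"claw": 0.1},{"angular": [0,0,0],"offset": [0.032,-0.0063,0.025],"claw": 0.1},{"angular": [0,0,0],"offset": [0.02,-0.004,0.016],"claw": 0.1},{"angular": [0,0,0],"offset": [0.0143,-0.0026,0.0114],"claw": 0.1},{"angular": [0,0,0],"offset": [-0.018,-0.006,0.0215],"claw": 0.1},{"angular": [0,0,0],"offset": [-0.018,-0.006,0.0215],"claw": 0.1}])

```text
time_s: 15.4
ee_pos: [0.5167, 0.0118, 0.0388]
eef_rot: [-2.095, -1.737, -0.961]
force: [-0.3, 0.2, -1.6]
opening: 0.212
gripper_force: 30.0
```

Call:
move_arm(targets=[{"angular": [0,0,0],"offset": [-0.0106,-0.0034,0.0125],"claw": 0.1},{"angular": [0,0,0],"offset": [0,0,0],"claw": 0.1},{"angular": [0,0,0],"offset": [0,0,0],"claw": 0.1}])

```text
time_s: 15.7
ee_pos: [0.5167, 0.0111, 0.0228]
eef_rot: [-2.096, -1.734, -0.961]
force: [0.5, -0.1, -0.6]
opening: 0.213
gripper_force: 30.0
```

Run:
```python
from h import *
o=manip.get_obs();T=toolT(o);C=R.from_matrix(T[:3,:3]);print(o["ee_pos"].round(4),o["time_s"],o["opening"],o["force"].round(1),o["q"].round(2))
g=T[:3,3]-.0187*T[:3,2];print("grasp",st(g))
w=manip.get_image("wrist");save(w,"w5.png");t=manip.get_image("top");s=manip.get_image("scene");save(s,"s5.png");save(t,"t5.png")
for n in ("spindle","spindle_tip","hole_near","hole_far","keeper_tab","film_reel"):
    z=.058 if n=="keeper_tab" else .036
    for l in manip.spot_point(w,n)[:2]: print("w",n,np.round(l["centre"],1),round(l["score"],2),st(atz(ray(w,l["centre"],T),z)))
    for q,m in ((t,"t"),(s,"s")):
      for l in manip.spot_point(q,n)[:1]: print(m,n,np.round(l["centre"],1),round(l["score"],2),st(atz(ray(q,l["centre"]),z)))
a=w["color"][20:260,180:460,::-1]; b=s["color"][160:280,240:380,::-1]
cv2.imwrite("pics/c5.png",np.vstack([cv2.resize(a,(420,360)),cv2.resize(b,(420,240*360//360))])[:600])
```

```text
[0.5167 0.0111 0.0228] 15.7 0.21250249779304145 [ 0.5 -0.1 -0.6] [-0.55  0.61  1.94  0.98  0.92 -1.12]
grasp [-0.1804 -0.0005  0.0368]
t spindle [323.9 212.5] 0.7 [-0.1474 -0.0025  0.036 ]
s spindle [309.6 221.1] 0.52 [-0.1371  0.007   0.036 ]
w spindle_tip [318.6  70.2] 0.94 [-0.0525 -0.0001  0.036 ]
w spindle_tip [313.3  11.2] 0.49 [0.0006 0.0039 0.036 ]
t spindle_tip [289.5 204.1] 0.68 [-0.059  -0.0021  0.036 ]
s spindle_tip [293.4 201.9] 0.6 [-0.0417 -0.0083  0.036 ]
w hole_near [315.7  54.3] 0.94 [-0.0393  0.0019  0.036 ]
t hole_near [282.8 201.3] 0.82 [-0.0411 -0.0048  0.036 ]
s hole_near [289.6 200. ] 0.66 [-0.028  -0.0053  0.036 ]
t hole_far [252.1 196.2] 0.7 [0.0362 0.0014 0.036 ]
s hole_far [275.8 194. ] 0.89 [0.0199 0.0081 0.036 ]
w keeper_tab [167.1   7.3] 0.68 [-0.0483  0.0867  0.058 ]
t keeper_tab [280.6 238.6] 0.38 [-0.0607  0.0857  0.058 ]
s keeper_tab [262.8 204.9] 0.56 [-0.0338  0.0771  0.058 ]
w film_reel [506. 354.] 0.34 [-0.218 -0.098  0.036]
t film_reel [268.  202.6] 0.81 [-0.0062  0.0073  0.036 ]
s film_reel [281.5 198.9] 0.85 [-0.0102  0.0088  0.036 ]
```

View pics/c5.png

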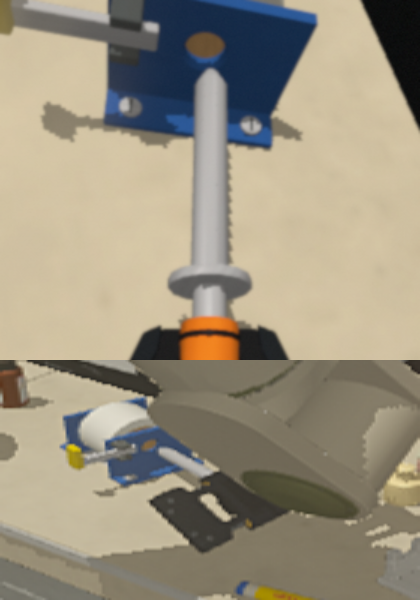

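Run:
```python
from h import *
t=manip.get_image("top");im=t["color"]
hsv=cv2.cvtColor(im,cv2.COLOR_RGB2HSV)
m=np.zeros(hsv.shape[:2],bool);m[170:245,235:300]=1
m&=(hsv[...,2]>150)&(hsv[...,1]<40)
n,l,s,c=cv2.connectedComponentsWithStats(m.astype(np.uint8))
for i in range(1,n):
    if s[i,4]>60:
        ys,xs=np.where(l==i);q=np.array([st(atz(ray(t,(a,b)),.06))[:2] for a,b in zip(xs,ys)])
        print(s[i],c[i].round(1),np.percentile(q,[2,50,98],axis=0).round(4).tolist())
a=im[160:250,225:345,::-1];cv2.imwrite("pics/t6.png",cv2.resize(a,(720,540),interpolation=cv2.INTER_CUBIC))
```

```text
[242 178  17  36  81] [247.4 195.7] [[0.0278, -0.0422], [0.0458, 0.006], [0.0486, 0.0462]]
[253 185  33  48 667] [266.5 203.4] [[-0.0537, -0.0265], [-0.0045, 0.0102], [0.0239, 0.0658]]
[287 203  13   8  70] [293.4 206. ] [[-0.0861, -0.005], [-0.0712, 0.0013], [-0.0552, 0.0099]]
```

View pics/t6.png

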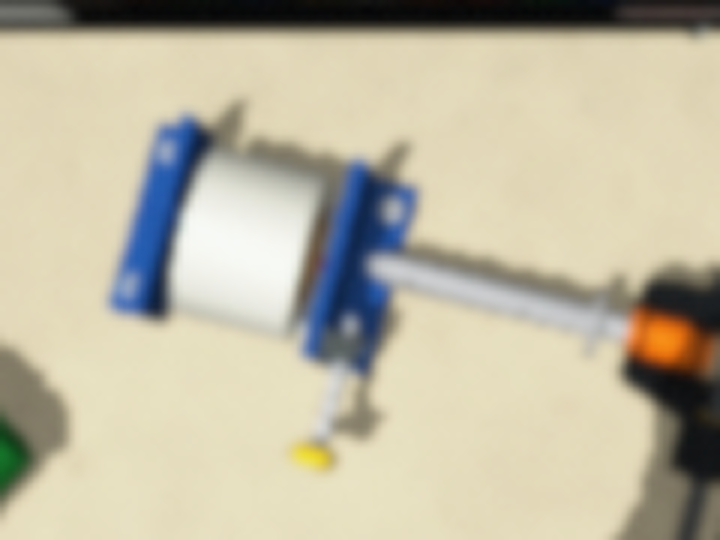

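Call:
move_arm(targets=[{"angular": [0,0,0],"offset": [0.0009,-0.0018,-0.001],"claw": 0.1},{"angular": [0,0,0],"offset": [0.0077,0,0.0064],"claw": 0.1},{"angular": [0,0,0],"offset": [0.0077,0,0.0064],"claw": 0.1},{"angular": [0,0,0],"offset": [0,0,0],"claw": 0.1}])

```text
time_s: 17.2
ee_pos: [0.5197, 0.0326, 0.0237]
eef_rot: [-2.094, -1.735, -0.96]
force: [-0.1, -0.4, -0.9]
opening: 0.216
gripper_force: 30.0
```

Run:
```python
from h import *
o=manip.get_obs();T=toolT(o);print(o["time_s"],o["opening"],"force stand",(o["force"][:2]@X).round(1),(o["force"][:2]@Y).round(1),o["force"][2].round(1))
g=T[:3,3]-.0187*T[:3,2];print("grasp",st(g))
w=manip.get_image("wrist");save(w,"w6.png")
for n in ("spindle_tip","hole_near"):
    for l in manip.spot_point(w,n)[:2]: print("w",n,np.round(l["centre"],1),round(l["score"],2),st(atz(ray(w,l["centre"],T),.036)))
a=w["color"][10:130,250:390,::-1];cv2.imwrite("pics/c6.png",cv2.resize(a,(700,600),interpolation=cv2.INTER_CUBIC))
```

```text
17.2 0.2158131535160362 force stand -0.4 0.0 -0.9
grasp [-0.1588  0.0023  0.0377]
w spindle_tip [319.1  69.9] 0.91 [-0.0298  0.0023  0.036 ]
w hole_near [319.3  82.2] 0.88 [-0.0399  0.0021  0.036 ]
```

View pics/c6.png

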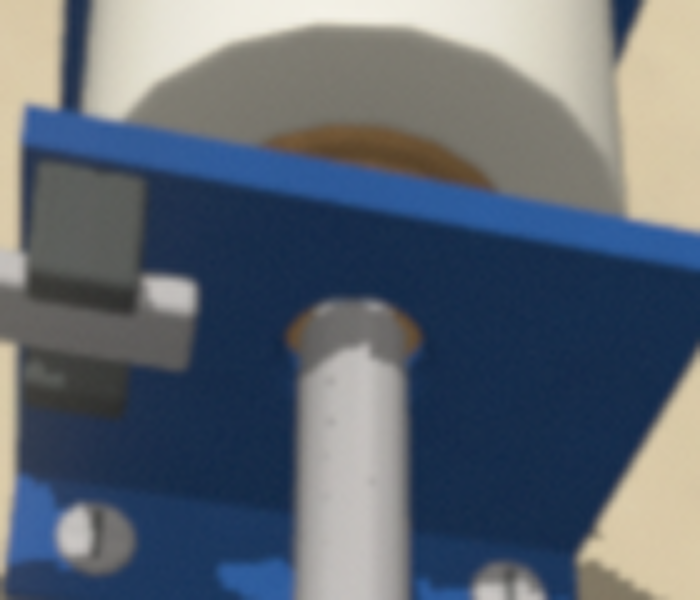

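Call:
move_arm(targets=[{"angular": [0,0,0],"offset": [0.0077,0,0.0064],"claw": 0.1},{"angular": [0,0,0],"offset": [0.0077,0,0.0064],"claw": 0.1},{"angular": [0,0,0],"offset": [0.0077,0,0.0064],"claw": 0.1},{"angular": [0,0,0],"offset": [0,0,0],"claw": 0.1}])

```text
time_s: 17.75
ee_pos: [0.5276, 0.0615, 0.0238]
eef_rot: [-2.094, -1.735, -0.96]
force: [-0.1, 0.2, -1.9]
opening: 0.216
gripper_force: 30.0
```

```bash
cat > f.py <<'E'
from h import *
o=manip.get_obs();T=toolT(o);g=T[:3,3]-.0187*T[:3,2]
print(o["time_s"],"open",round(o["opening"],3),"F stand",(o["force"][:2]@X).round(1),(o["force"][:2]@Y).round(1),o["force"][2].round(1),"tq",o["wrist_torque"].round(2),"grasp",st(g))
E
python3 f.py
```

```text
17.75 open 0.216 F stand 0.2 0.1 -1.9 tq [-0.47  0.25  0.05] grasp [-0.1289  0.0023  0.0378]
```

Call:
move_arm(targets=[{"angular": [0,0,0],"offset": [0.0077,0,0.0064],"claw": 0.1},{"angular": [0,0,0],"offset": [0.0077,0,0.0064],"claw": 0.1},{"angular": [0,0,0],"offset": [0.0077,0,0.0064],"claw": 0.1},{"angular": [0,0,0],"offset": [0.0038,0,0.0032],"claw": 0.1},{"angular": [0,0,0],"offset": [0.0038,0,0.0032],"claw": 0.1},{"angular": [0,0,0],"offset": [0,0,0],"claw": 0.1}])

```text
time_s: 18.35
ee_pos: [0.5381, 0.0992, 0.0239]
eef_rot: [-2.095, -1.735, -0.96]
force: [-0.1, -0.2, -1.2]
opening: 0.213
gripper_force: 30.0
```

```bash
python3 f.py
```

```text
18.35 open 0.213 F stand -0.2 0.0 -1.2 tq [-0.46  0.28 -0.02] grasp [-0.0898  0.0021  0.0379]
```

Call:
move_arm(targets=[{"angular": [0,0,0],"offset": [0.0038,0,0.0032],"claw": 0.1},{"angular": [0,0,0],"offset": [0.0038,0,0.0032],"claw": 0.1},{"angular": [0,0,0],"offset": [0.0015,0,0.0013],"claw": 0.1},{"angular": [0,0,0],"offset": [0.0015,0,0.0013],"claw": 0.1},{"angular": [0,0,0],"offset": [0,0,0],"claw": 0.1}])

```text
time_s: 18.85
ee_pos: [0.5418, 0.1122, 0.0238]
eef_rot: [-2.096, -1.734, -0.961]
force: [-0.6, -0.6, -0.6]
opening: 0.218
gripper_force: 30.0
```

```bash
python3 f.py
```

```text
18.85 open 0.218 F stand -0.7 0.5 -0.6 tq [-0.47  0.29 -0.02] grasp [-0.0762  0.002   0.0378]
```

Call:
move_arm(targets=[{"angular": [0,0,0],"offset": [0.0015,0,0.0013],"claw": 0.1},{"angular": [0,0,0],"offset": [0.0011,0,0.001],"claw": 0.1},{"angular": [0,0,0],"offset": [0,0,0],"claw": 0.1}])

```text
time_s: 19.15
ee_pos: [0.5424, 0.113, 0.0231]
eef_rot: [-2.101, -1.736, -0.957]
force: [-14.1, -21.6, 4.9]
opening: 0.217
gripper_force: 30.0
```

```bash
python3 f.py
```

```text
19.15 open 0.217 F stand -24.6 7.9 4.9 tq [-2.26  1.48  0.19] grasp [-0.0752  0.0017  0.0371]
```

Run:
```python
from h import *
o=manip.get_obs();T=toolT(o)
w=manip.get_image("wrist");save(w,"w7.png")
for n in ("spindle","hole_near","hole_far","spindle_tip","keeper_tab"):
    for l in manip.spot_point(w,n)[:1]: print("w",n,np.round(l["centre"],1),round(l["score"],2),st(atz(ray(w,l["centre"],T),.036)))
a=w["color"][90:250,230:410,::-1];cv2.imwrite("pics/c7.png",cv2.resize(a,(675,600),interpolation=cv2.INTER_CUBIC))
```

```text
w spindle [318.3 202.4] 0.59 [-0.0385  0.0018  0.036 ]
w hole_near [321.7 203.2] 0.86 [-0.0388 -0.0001  0.036 ]
w hole_far [127.5 191.7] 0.21 [-0.0404  0.0943  0.036 ]
w keeper_tab [126.9 193.9] 0.88 [-0.0415  0.0943  0.036 ]
```

View pics/c7.png

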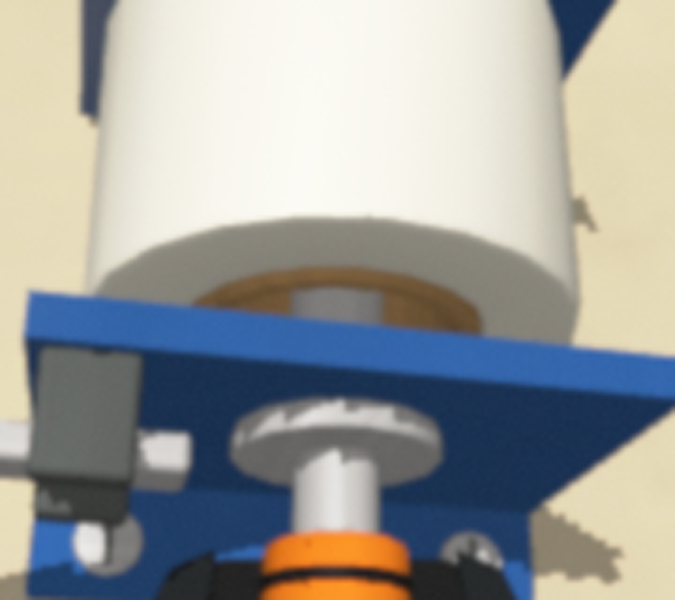

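Call:
move_arm(targets=[{"angular": [0,0,0],"offset": [0,0,0],"claw": 0.1},{"angular": [0,0,0],"offset": [0,0,0],"claw": 0.45},{"angular": [0,0,0],"offset": [0,0,0],"claw": 0.45},{"angular": [0,0,0],"offset": [0,0,0],"claw": 0.45},{"angular": [0,0,0],"offset": [0,0,0],"claw": 0.45},{"angular": [0,0,0],"offset": [0,0,-0.01],"claw": 0.45},{"angular": [0,0,0],"offset": [0,0,-0.02],"claw": 0.45},{"angular": [0,0,0],"offset": [0,0,-0.02],"claw": 0.45},{"angular": [0,0,0],"offset": [0,0,-0.03],"claw": 0.45},{"angular": [0,0,0],"offset": [0,0,0],"claw": 0}])

```text
time_s: 20.45
ee_pos: [0.5174, 0.0673, 0.086]
eef_rot: [-2.099, -1.736, -0.964]
force: [0.3, -0.5, 0.8]
opening: 0.381
gripper_force: 0.0
```

```bash
python3 f.py
python3 - <<'E'
from h import *
o=manip.get_obs();T=toolT(o);C=R.from_matrix(T[:3,:3])
w=manip.get_image("wrist");save(w,"w8.png")
for n in ("spindle","hole_near","spindle_grip","keeper_tab"):
    z=.058 if n=="keeper_tab" else .036
    for l in manip.spot_point(w,n)[:1]: print("w",n,np.round(l["centre"],1),round(l["score"],2),st(atz(ray(w,l["centre"],T),z)))
print("tcp",st(T[:3,3]))
a=np.r_[S+X*st(T[:3,3])[0]+Y*.1165,T[2,3]];b=np.r_[S+X*-.043+Y*.1165,.052]
print("over",C.inv().apply(a-T[:3,3]).round(4),"in",C.inv().apply(b-a).round(4),"Y",C.inv().apply(np.r_[Y,0]).round(3))
E
```

```text
20.45 open 0.381 F stand -0.4 -0.4 0.8 tq [-0.34  0.17 -0.04] grasp [-0.126   0.0137  0.1   ]
w spindle [316.5 175.6] 0.92 [-0.0431  0.0017  0.036 ]
w hole_near [317.3 170.2] 0.69 [-0.0383  0.0011  0.036 ]
w spindle_grip [315.6 211.6] 0.7 [-0.0731  0.0023  0.036 ]
w keeper_tab [197.5 159. ] 0.87 [-0.0498  0.0865  0.058 ]
tcp [-0.114   0.0107  0.086 ]
over [ 0.0145 -0.1034 -0.0173] in [ 0.0331 -0.0073  0.071 ] Y [ 0.137 -0.977 -0.164]
```

Call:
move_arm(targets=[{"angular": [0,0,0],"offset": [0.0048,-0.0345,-0.0058],"claw": 0},{"angular": [0,0,0],"offset": [0.0048,-0.0345,-0.0058],"claw": 0},{"angular": [0,0,0],"offset": [0.0048,-0.0345,-0.0058],"claw": 0},{"angular": [0,0,0],"offset": [0,0,0],"claw": 0},{"angular": [0,0,0],"offset": [0,0,0],"claw": 0},{"angular": [0,0,0],"offset": [0.011,-0.0024,0.0237],"claw": 0},{"angular": [0,0,0],"offset": [0.011,-0.0024,0.0237],"claw": 0},{"angular": [0,0,0],"offset": [0.011,-0.0024,0.0237],"claw": 0},{"angular": [0,0,0],"offset": [0,0,0],"claw": 0}])

```text
time_s: 21.6
ee_pos: [0.4335, 0.1672, 0.0488]
eef_rot: [-2.093, -1.736, -0.958]
force: [-0.8, 0.3, -0.1]
opening: 0.003
gripper_force: 0.0
```

```bash
python3 f.py
python3 - <<'E'
from h import *
o=manip.get_obs();T=toolT(o);C=R.from_matrix(T[:3,:3]);print("tcp",st(T[:3,3]),"-Y 1cm",C.inv().apply(np.r_[-Y*.01,0]).round(4))
w=manip.get_image("wrist")
for n in ("keeper_tab",):
    for l in manip.spot_point(w,n)[:2]: print("w",n,np.round(l["centre"],1),round(l["score"],2),st(atz(ray(w,l["centre"],T),.058)))
E
```

```text
21.6 open 0.003 F stand 0.1 0.9 -0.1 tq [-0.32  0.25 -0.02] grasp [-0.0518  0.1209  0.0629]
tcp [-0.0398  0.118   0.0488] -Y 1cm [-0.0014  0.0098  0.0016]
w keeper_tab [383.7 269.4] 0.83 [-0.0486  0.0847  0.058 ]
```

Call:
move_arm(targets=[{"angular": [0,0,0],"offset": [-0.0014,0.0098,0.0016],"claw": 0},{"angular": [0,0,0],"offset": [-0.0014,0.0098,0.0016],"claw": 0},{"angular": [0,0,0],"offset": [-0.0014,0.0098,0.0016],"claw": 0},{"angular": [0,0,0],"offset": [-0.0014,0.0098,0.0016],"claw": 0},{"angular": [0,0,0],"offset": [0,0,0],"claw": 0}])

```text
time_s: 22.2
ee_pos: [0.4733, 0.1538, 0.0501]
eef_rot: [-2.097, -1.734, -0.962]
force: [-0.2, -0.5, -0.4]
opening: 0.007
gripper_force: 0.0
```

```bash
python3 f.py
python3 - <<'E'
from h import *
o=manip.get_obs();T=toolT(o);print("tcp",st(T[:3,3]))
t=manip.get_image("top");w=manip.get_image("wrist")
for n in ("keeper_tab",):
    for l in manip.spot_point(w,n)[:2]: print("w",n,np.round(l["centre"],1),round(l["score"],2),st(atz(ray(w,l["centre"],T),.058)))
    for l in manip.spot_point(t,n)[:2]: print("t",n,np.round(l["centre"],1),round(l["score"],2),st(atz(ray(t,l["centre"]),.058)))
E
```

```text
22.2 open 0.007 F stand -0.6 0.0 -0.4 tq [-0.33  0.21 -0.04] grasp [-0.0542  0.0791  0.0641]
tcp [-0.0421  0.076   0.0501]
w keeper_tab [349.3 264. ] 0.89 [-0.0487  0.0613  0.058 ]
```

Call:
move_arm(targets=[{"angular": [0,0,0],"offset": [-0.0006,0.004,0.0006],"claw": 0},{"angular": [0,0,0],"offset": [-0.0003,0.002,0.0003],"claw": 0},{"angular": [0,0,0],"offset": [-0.0003,0.002,0.0003],"claw": 0},{"angular": [0,0,0],"offset": [0,0,0],"claw": 0}])

```text
time_s: 22.8
ee_pos: [0.4798, 0.1523, 0.05]
eef_rot: [-2.096, -1.734, -0.961]
force: [-0.1, 1.2, -0.7]
opening: 0.006
gripper_force: 0.3
```

```bash
python3 f.py
```

```text
22.8 open 0.006 F stand 1.1 0.4 -0.7 tq [-0.24  0.29  0.01] grasp [-0.0539  0.0724  0.064 ]
```

Call:
move_arm(targets=[{"angular": [0,0,0],"offset": [-0.0003,0.002,0.0003],"claw": 0},{"angular": [0,0,0],"offset": [-0.0002,0.0015,0.0002],"claw": 0},{"angular": [0,0,0],"offset": [0,0,0],"claw": 0}])

```text
time_s: 23.1
ee_pos: [0.4818, 0.1519, 0.0497]
eef_rot: [-2.093, -1.734, -0.958]
force: [-8.5, -0.9, 4.3]
opening: 0.003
gripper_force: 4.3
```

```bash
python3 f.py
```

```text
23.1 open 0.003 F stand -3.2 8.0 4.3 tq [-0.    1.02  0.69] grasp [-0.0538  0.0703  0.0637]
```

Call:
move_arm(targets=[{"angular": [0,0,0],"offset": [-0.0002,0.001,0.0002],"claw": 0},{"angular": [0,0,0],"offset": [0,0,0],"claw": 0}])

```text
time_s: 23.3
ee_pos: [0.482, 0.152, 0.0496]
eef_rot: [-2.092, -1.734, -0.957]
force: [-15.5, -2.0, 8.1]
opening: 0.007
gripper_force: 6.9
```

```bash
python3 f.py
python3 - <<'E'
from h import *
o=manip.get_obs();T=toolT(o);print("tcp",st(T[:3,3]))
w=manip.get_image("wrist")
for l in manip.spot_point(w,"keeper_tab")[:2]: print(np.round(l["centre"],1),round(l["score"],2),st(atz(ray(w,l["centre"],T),.058)))
E
```

```text
23.3 open 0.007 F stand -6.0 14.4 8.1 tq [0.11 1.53 1.07] grasp [-0.0537  0.0701  0.0636]
tcp [-0.0416  0.0672  0.0496]
[348.  268.4] 0.6 [-0.0505  0.0534  0.058 ]
```

Call:
move_arm(targets=[{"angular": [0,0,0],"offset": [0.0007,-0.0049,-0.0008],"claw": 0},{"angular": [0,0,0],"offset": [0.0028,-0.0196,-0.0032],"claw": 0},{"angular": [0,0,0],"offset": [0,0,-0.03],"claw": 0},{"angular": [0,0,0],"offset": [0,0,-0.04],"claw": 0},{"angular": [0,0,0],"offset": [0,0,-0.04],"claw": 0},{"angular": [0,0,0],"offset": [0,0,-0.02],"claw": 0},{"angular": [0,0,0],"offset": [0,0,0],"claw": 0}])

```text
time_s: 24.1
ee_pos: [0.4188, 0.0809, 0.149]
eef_rot: [-2.1, -1.736, -0.965]
force: [-0.2, 0.8, -0.7]
opening: 0.005
gripper_force: 0.0
```

```bash
python3 f.py
python3 - <<'E'
from h import *
o=manip.get_obs();T=toolT(o)
w=manip.get_image("wrist");t=manip.get_image("top");s=manip.get_image("scene");save(w,"w9.png")
Q=((w,"w"),(t,"t"),(s,"s"))
for n in ("spindle","hole_near","spindle_grip","spindle_tip","keeper_tab","film_reel"):
    z=.058 if n=="keeper_tab" else .035
    for q,m in Q:
        for l in manip.spot_point(q,n)[:1]: print(m,n,np.round(l["centre"],1),round(l["score"],2),st(atz(ray(q,l["centre"],T),z)))
E
```

```text
24.1 open 0.005 F stand 0.8 0.4 -0.7 tq [-0.32  0.21 -0.  ] grasp [-0.1388  0.1125  0.163 ]
w spindle [393.2 197.9] 0.7 [-0.0427  0.0035  0.035 ]
t spindle [282.  204.1] 0.49 [-0.0408  0.0024  0.035 ]
s spindle [436.1 259.3] 0.65 [-0.4162 -0.1291  0.035 ]
w hole_near [390.7 194.7] 0.98 [-0.0393  0.0061  0.035 ]
t hole_near [283.5 203.7] 0.62 [-0.0442  0.0005  0.035 ]
w spindle_grip [397.8 226.4] 0.79 [-0.0739  0.0015  0.035 ]
t spindle_grip [293.5 210.2] 0.78 [-0.0724  0.0102  0.035 ]
s spindle_grip [297.7 206.8] 0.48 [-0.0664 -0.0053  0.035 ]
t spindle_tip [250.1 195.1] 0.46 [ 0.0419 -0.0001  0.035 ]
s spindle_tip [273.5 192.4] 0.72 [0.0322 0.0081 0.035 ]
w keeper_tab [354.8 191.8] 0.58 [-0.0494  0.0544  0.058 ]
s keeper_tab [276.5 202.5] 0.59 [-0.0458  0.0442  0.058 ]
w film_reel [292.2  72.8] 0.96 [0.1043 0.1163 0.035 ]
t film_reel [215.6 233.8] 0.84 [0.0997 0.1135 0.035 ]
s film_reel [225.2 191.7] 0.71 [0.1178 0.1113 0.035 ]
```

Run:
```python
from h import *
o=manip.get_obs();T=toolT(o);C=R.from_matrix(T[:3,:3]);p=T[:3,3];print(st(p))
W=lambda x,y,z:np.r_[S+X*x+Y*y,z]
a=W(-.135,.0015,.149);b=W(-.125,.0015,.030)
print("1",C.inv().apply(a-p).round(4),"2",C.inv().apply(b-a).round(4),"X 1cm",C.inv().apply(np.r_[X*.01,0]).round(4))
```

```text
[-0.1255  0.1107  0.1474]
1 [-0.0211  0.1071  0.0102] 2 [-0.0671 -0.0249  0.0956] X 1cm [0.0077 0.     0.0064]
```

Call:
move_arm(targets=[{"angular": [0,0,0],"offset": [-0.007,0.0357,0.0034],"claw": 0},{"angular": [0,0,0],"offset": [-0.007,0.0357,0.0034],"claw": 0},{"angular": [0,0,0],"offset": [-0.007,0.0357,0.0034],"claw": 0},{"angular": [0,0,0],"offset": [-0.0168,-0.0062,0.0239],"claw": 0},{"angular": [0,0,0],"offset": [-0.0168,-0.0062,0.0239],"claw": 0},{"angular": [0,0,0],"offset": [-0.0168,-0.0062,0.0239],"claw": 0},{"angular": [0,0,0],"offset": [-0.0168,-0.0062,0.0239],"claw": 0},{"angular": [0,0,0],"offset": [0.0077,0,0.0064],"claw": 0},{"angular": [0,0,0],"offset": [0,0,0],"claw": 0}])

```text
time_s: 26.05
ee_pos: [0.5262, 0.065, 0.0305]
eef_rot: [-2.094, -1.734, -0.96]
force: [-0.4, 0.9, 0.3]
opening: 0.005
gripper_force: 0.0
```

```bash
python3 f.py
```

```text
26.05 open 0.005 F stand 0.8 0.6 0.3 tq [-0.3   0.19  0.02] grasp [-0.1259  0.0046  0.0445]
```

Call:
move_arm(targets=[{"angular": [0,0,0],"offset": [0.0038,0,0.0032],"claw": 0},{"angular": [0,0,0],"offset": [0.0031,0,0.0026],"claw": 0},{"angular": [0,0,0],"offset": [0.0015,0,0.0013],"claw": 0},{"angular": [0,0,0],"offset": [0,0,0],"claw": 0}])

```text
time_s: 26.45
ee_pos: [0.5292, 0.0748, 0.0305]
eef_rot: [-2.096, -1.735, -0.961]
force: [-0.1, 0.3, 0.2]
opening: 0.003
gripper_force: 0.0
```

```bash
python3 f.py
```

```text
26.45 open 0.003 F stand 0.3 0.1 0.2 tq [-0.32  0.17 -0.06] grasp [-0.1157  0.0043  0.0445]
```

Call:
move_arm(targets=[{"angular": [0,0,0],"offset": [0.0015,0,0.0013],"claw": 0},{"angular": [0,0,0],"offset": [0.0015,0,0.0013],"claw": 0},{"angular": [0,0,0],"offset": [0,0,0],"claw": 0}])

```text
time_s: 26.75
ee_pos: [0.53, 0.0785, 0.0299]
eef_rot: [-2.096, -1.734, -0.961]
force: [-0.1, -0.7, -0.6]
opening: 0.007
gripper_force: 0.2
```

```bash
python3 f.py
```

```text
26.75 open 0.007 F stand -0.7 -0.1 -0.6 tq [-0.38  0.21  0.01] grasp [-0.1119  0.0045  0.0439]
```

Call:
move_arm(targets=[{"angular": [0,0,0],"offset": [0.0015,0,0.0013],"claw": 0},{"angular": [0,0,0],"offset": [0.0008,0,0.0006],"claw": 0},{"angular": [0,0,0],"offset": [0,0,0],"claw": 0}])

```text
time_s: 27.05
ee_pos: [0.531, 0.0796, 0.0295]
eef_rot: [-2.1, -1.736, -0.959]
force: [-6.3, -14.1, 3.0]
opening: 0.002
gripper_force: 7.6
```

```bash
python3 f.py
```

```text
27.05 open 0.002 F stand -15.3 2.4 3.0 tq [-1.73  0.88 -0.08] grasp [-0.1105  0.0038  0.0436]
```

Call:
move_arm(targets=[{"angular": [0,0,0],"offset": [-0.0077,0,-0.0064],"claw": 0},{"angular": [0,0,0],"offset": [-0.0154,0,-0.0128],"claw": 0},{"angular": [0,0,0],"offset": [0,0,-0.03],"claw": 0},{"angular": [0,0,0],"offset": [0,0,-0.04],"claw": 0},{"angular": [0,0,0],"offset": [0,0,-0.03],"claw": 0},{"angular": [0,0,0],"offset": [0,0,0],"claw": 0},{"angular": [0,0,0],"offset": [0,0,0],"claw": 0}])

```text
time_s: 27.75
ee_pos: [0.4907, -0.0056, 0.1044]
eef_rot: [-2.097, -1.733, -0.961]
force: [-0.4, 0.6, 0.8]
opening: 0.004
gripper_force: 0.0
```

```bash
python3 f.py
python3 - <<'E'
from h import *
o=manip.get_obs();T=toolT(o)
w=manip.get_image("wrist");t=manip.get_image("top")
for n in ("spindle","hole_near","spindle_grip","keeper_tab","stapler","brass_weight","dropper"):
    z={"keeper_tab":.058,"stapler":0,"brass_weight":0,"dropper":0}.get(n,.035)
    for q,m in ((w,"w"),(t,"t")):
        for l in manip.spot_point(q,n)[:1]: print(m,n,np.round(l["centre"],1),round(l["score"],2),st(atz(ray(q,l["centre"],T),z)))
print(manip.finish_job())
E
```

```text
27.75 open 0.004 F stand 0.5 0.6 0.8 tq [-0.29  0.21  0.  ] grasp [-0.2033  0.0203  0.1184]
w spindle [318.  111.5] 0.81 [-0.0439  0.0035  0.035 ]
t spindle [280.5 204.7] 0.62 [-0.0376  0.0048  0.035 ]
w hole_near [318.6 107.6] 0.79 [-0.0393  0.0029  0.035 ]
t hole_near [283.  201.9] 0.9 [-0.0419 -0.0035  0.035 ]
w spindle_grip [320.5 140.1] 0.67 [-0.0749  0.0011  0.035 ]
t spindle_grip [297.5 204.8] 0.7 [-0.0788 -0.0053  0.035 ]
w keeper_tab [264.3  92.1] 0.95 [-0.0495  0.0543  0.058 ]
t keeper_tab [282.6 225. ] 0.59 [-0.0572  0.0527  0.058 ]
w stapler [454.5 313.1] 0.21 [-0.2208 -0.1332  0.    ]
t stapler [428.3 174.1] 0.64 [-0.389  -0.1691  0.    ]
w brass_weight [452.9 313.1] 0.96 [-0.2208 -0.1315  0.    ]
t brass_weight [267.8 198.2] 0.61 [ 0.002  -0.0057  0.    ]
t dropper [196.5 190.8] 0.61 [0.185  0.0204 0.    ]
the job is handed in; nothing more can be done
None
```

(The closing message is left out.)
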